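# Turn on the side burner: push and turn its safety knob

### The arm

A 6-joint arm with a two-finger parallel gripper is mounted at the origin on the work surface. World frame = base frame: x ahead of the robot, y to its left, z up, the work surface at z = 0. Lengths are in m, angles in degrees, forces in N, time in s.
With the tool pointing down it reaches from about 0.275 to 0.875 m from the base axis. Payload 12.5 kg.
Tool frame: the origin (TCP) lies at the very end of the fingers, on their centre line; the grasp point (between the pads) lies 19 mm behind it (ctrl.pinch_z is the x of the grasp point in the tool frame, in m); x points along the fingers, y is the direction in which the jaws open and shut, and the axes are right-handed (so a half turn about x gives the same grasp; the last joint's range is limited). The gripper opens to 85 mm and grips with 20 to 120 N. Pads are 22 mm wide; open, the fingers measure 114 mm over their backs; the gripper's body (76 mm by 85 mm) begins 54 mm behind the grasp point. The pads swing forward as they close: fully open they stand 13 mm farther back than shut.
Start: joints at [68.319, 20.094, 94.641, -0, 65.266, -4.847], TCP at [0.159, 0.526, 0.231] pointing down, gripper open.
Joint ranges: [-157.81, 157.81], [-45, 120.19], [0.68, 151.7], [-89.99, 269.99], [4.06, 180], [-164.3, 164.3]. Speed limits (degrees/s): [127.2, 127.2, 159.86, 180, 180, 180].

### API

Orientations are given as a 3x3 rotation matrix whose columns are the frame's x, y, z axes.
In Python, from rig import sensors, imaging, order, ctrl gives the robot as it stands.
- The arm moves only by the tool drive_tool, never from a script. Its argument "targets" is a list of rows, each an object of numbers: "tx", "ty", "tz": the shift along the tool's x, y, z in mm; "twist": the turn about the tool's x in degrees; "gripper": the opening, from 0 (shut) to 1 (fully open). In form: [{"tx": .., "ty": .., "tz": .., "twist": .., "gripper": ..}, ...]. A call has 1 to 5 rows; each row shifts and turns the commanded pose from where the row before left it, along the tool's axes as they then stand; what a row does not reach is not made up. A row lasts 1/8 s, in which the tool goes at most 62.5 mm and 10.7 degrees, less where a joint would pass 70% of its speed; a pose out of reach is approached as far as the arm can. A call is refused whole if a number of a shift passes 62.5 or a number of a turn 10.7, either way. A call with a gripper value outside its range is refused whole. The fingers move at their own pace and stop on an object; the grip force is fixed at half the most. Time passes only in rows, so rows that do not move let the fingers close. It gives the time, the measured TCP pose, the force and the opening at its end, in the units of the state.
- sensors.get_state(): the state, without advancing time (a new reading comes with each control period).
- imaging.grab_frame(name): name is "scene" or "top" or "wrist"; returns the picture (384x512x3 uint8, red, green, blue); there is no depth.
- imaging.camera_model(name): a dict with "mtx" (3x3 intrinsics, pixels), "R" (3x3) and "t" (3): a world point X has camera coordinates R X + t. Camera axes: x right, y down, z forward; pixel columns grow to the right and rows downward; lengths in m; the calibration is good to about 2 mm. A picture is of the moment at which its call begins: read the wrist's pose just before it. camera_model takes no time and is no camera call; for the wrist camera it gives the pose at the moment of the call.
- order.finish_job(): hands the job in, once; it reports no verdict.
The state is a dict: "clock": time; "qpos": joint angles; "joint_vel": joint speeds; "joint_torque": joint torques, N m; "position": TCP position; "ee_rot": TCP orientation; "ft_force": force on the tool from outside, world axes, zero at the start; "torque": the same for the moment, N m; "width": finger opening in m.
Only numpy, scipy, OpenCV 4.12 (cv2) and the standard library are available. Lean on these libraries where they do the work, as an engineer would, in place of code of your own. Each camera call takes 0.05 s, during which the arm holds its last target. There are 200 camera calls.

### The job

Turn the gas side burner beside the braai to full on: feel for the spot where its bar-shaped knob can be pushed right in, push it in and turn it clockwise past its safety stop all the way round to the full-on end, then let it spring back out. Leave the round dial and everything else on the shelf as they are.

Things in the scene. Friction and masses are not known exactly. Their poses are not given: they have to be found in the camera images.
- console: gas side burner: steel case 300 (its x) x 400 (y) x 90 mm tall, fixed. Origin: centre of its underside; x points from its knob edge to its far edge, z up. On top: burner with a four-armed trivet (top 122 mm up, centre x 60, y -20 mm, 148 mm across), bar knob (upright axis at x -100, y 60) and round dial (x -100, y -100).
- knob_grip (a point): on the bar knob's upright axis, 9 mm below the top of its bar; 135 mm above the shelf when out. Knob: black round flange 64 mm wide, its top 114 mm above the shelf, and on it an upright aluminium grip bar 62 mm long, 16 mm thick, 30 mm tall, pointed at one end (dark line on that half). Grip the bar across its 16 mm; that takes both push and turn.
- knob_nose (a point): pointed end of the knob's bar, 31 mm from the axis, level with knob_grip; along the burner's +x at off (short mark), at the T-shaped mark at full on. A hidden lug under the knob runs on a guard plate with one gate, its middle anywhere from 0.40 to 0.90 rad of turn; the lug drops through within 0.14 rad either side of that
- knob (a joint): turn of the bar knob, rad, clockwise from above: 0 off, 2.3 full on (end stop); friction 0.06 Nm, stays where left. Not pushed in, it meets the safety stop 0.5 rad after the gate's middle. Pushed in at the gate it turns on under the plate; from 0.25 to 0.75 rad after the gate's middle the plate keeps it in if let go (to regrasp); from 0.9 rad on it is past the stop and springs out when let go.
- knob_push (a joint): how far the bar knob is pushed straight down, m: 0 out, 0.012 fully in. Spring 4 N at the start, 9 N fully in. Off the gate it stops hard after 0.0015; at the gate it goes in the full 0.012. At least 0.0105 is needed to turn under the plate.
- dial (a joint): turn of the plain round dial, rad (44 mm wide, 28 mm tall, beside the bar knob); it is to stay as it is
- board: bamboo chopping board 280 x 200 x 18 mm, flat on the shelf; bystander. Origin: centre of its underside.
- mug: blue enamel mug 84 mm wide, 85 mm tall, standing on the chopping board; bystander. Origin: centre of its underside.
- drip_tray: silver aluminium drip tray 200 x 140 x 30 mm; bystander. Origin: centre of its underside.
- tongs: short steel tongs, 185 mm long, 20 mm tall, lying on the burner's top beside the bar knob, about 100 mm from its axis on the +y side of the burner; bystander. Origin: centre of its underside.
- shaker: glass shaker 44 mm wide, 100 mm tall, at the side of the burner's top; bystander. Origin: centre of its underside.
- spatula: spatula with a wooden handle lying on the shelf; bystander. Origin: centre of its underside.
- dial_mark (a point): the end of the steel line on the round dial's top, 20 mm from its axis

How it is judged:
By the outcome, as a careful person would: the job done as asked, in the order asked, and still so for the second after the job is handed in, with the robot touching nothing.
It also fails if it takes over 54 s, if anything falls off the work surface, if the arm or the gripper's body presses on something with over 40 N, if the wrist force passes 120 N, or if a joint passes its speed limit or range.

## Working session

There is one attempt and no reset: what is moved stays moved. The work goes in short steps, Python scripts to look and compute and a tool call to move; the robot and the scene stay as the last step left them, time stands still between calls to the robot, and variables do not carry over. Pictures are saved under pics/ and viewed, about 8 in all and at most 12, crops included, and the job is handed in when it is done.

Besides the shell and the picture viewer there is one more tool, called after "Emit:" in YAML: its name, and indented under it one key for each argument. drive_tool: Moves the arm, as the interface text tells. Its arguments: {"type":"object","properties":{"targets":{"type":"array","items":{"type":"object","properties":{"tx":{"type":"number"},"ty":{"type":"number"},"tz":{"type":"number"},"twist":{"type":"number"},"gripper":{"type":"number"}}}}},"required":["targets"]}

```bash
mkdir -p pics; ls; cat > h.py <<'E'
from rig import sensors, imaging, order, ctrl
import numpy as np, cv2
def ray(cam,px,z):
    m=imaging.camera_model(cam) if isinstance(cam,str) else cam
    R,t=np.array(m['R']),np.array(m['t']); c=-R.T@t
    d=R.T@np.linalg.inv(m['mtx'])@np.array([px[0],px[1],1.])
    return c+d*(z-c[2])/d[2]
def save(cam,name,s=1.0,crop=None):
    f=imaging.grab_frame(cam)
    cv2.imwrite('pics/raw_'+name,f[:,:,::-1])
    if crop: f=f[crop[1]:crop[3],crop[0]:crop[2]]
    cv2.imwrite('pics/'+name,cv2.resize(f[:,:,::-1],None,fx=s,fy=s,interpolation=cv2.INTER_CUBIC))
E
python3 - <<'E'
from h import *
save('top','top1.png',1.5); save('scene','scene1.png',1.5); save('wrist','wrist1.png',1)
s=sensors.get_state(); print(s['clock'],s['position'],s['ee_rot'],s['ft_force'],s['width'])
E
```

```text
pics
0.15 [0.15916427 0.52620971 0.23088602] [[-2.90741507e-04  2.89566880e-01  9.57157739e-01]
 [-8.22555570e-04  9.57157386e-01 -2.89567023e-01]
 [-9.99999619e-01 -8.71504582e-04 -4.01005306e-05]] [0.06804267 0.12942536 0.13662163] 0.08547291707113813
```

View pics/top1.png

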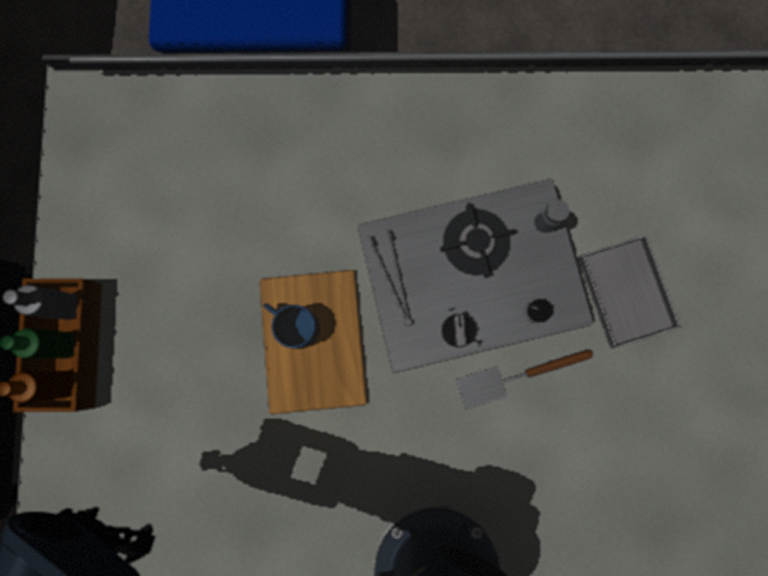

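View pics/scene1.png

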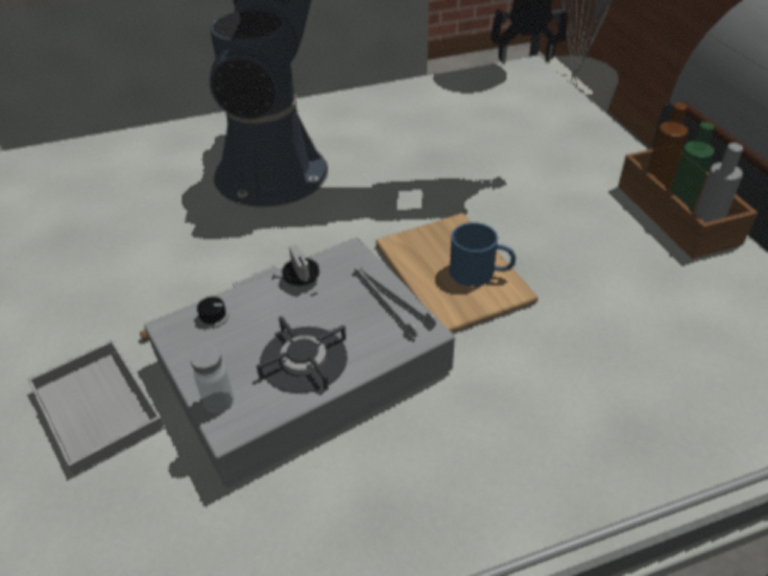

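The top view shows the burner with its knob at about (460,329), dial at (540,310), tongs at the left and mug and board beyond them. The scene view agrees.

```bash
python3 - <<'E'
from h import *
c=[ray('top',np.array(p)/1.5,.09)[:2] for p in [(359,226),(554,180),(592,321),(393,372)]]
print(np.round(c,3))
ctr=np.mean(c,0); d=(c[0]-c[3]+c[1]-c[2]); yaw=np.arctan2(d[1],d[0]); d2=c[0]-c[1]+c[3]-c[2]; yaw2=np.arctan2(d2[1],d2[0])-np.pi/2
print(ctr,np.degrees([yaw,yaw2]))
w=(yaw+yaw2)/2;R=np.array([[np.cos(w),-np.sin(w)],[np.sin(w),np.cos(w)]])
print('knob',ctr+R@[-.1,.06],'flange px',ray('top',np.array([460,329])/1.5,.125)[:2],'dial',ctr+R@[-.1,-.1])
E
```

```text
[[ 0.681  0.15 ]
 [ 0.772 -0.237]
 [ 0.492 -0.299]
 [ 0.396  0.085]]
[ 0.58530372 -0.07536913] [12.7401738  13.61971707]
knob [ 0.47425724 -0.03975062] flange px [ 0.47576614 -0.04102434] dial [ 0.51073885 -0.19553602]
```

Emit:
drive_tool:
  targets:
    - {"ty": -37.5, "tz": 39}
    - {"ty": -37.5, "tz": 39}
    - {"ty": -37.5, "tz": 39}
    - {"ty": -37.5, "tz": 39}
    - {"ty": -37.5, "tz": 39}

```text
validation failed for argument at $.ta...
```

Emit:
drive_tool:
  targets:
    - {"ty": -37.5, "tz": 39}
    - {"ty": -37.5, "tz": 39}
    - {"ty": -37.5, "tz": 39}
    - {"ty": -37.5, "tz": 39}
    - {"ty": -37.5, "tz": 39}

```text
validation failed for argument at $.ta...
```

Emit:
drive_tool:
  targets:
    - {"twist": -10}
    - {"twist": -10}
    - {"twist": -10}
    - {}
    - {}

```text
validation failed for argument at $.ta...
```

```bash
python3 - <<'E'
from h import *
s=sensors.get_state(); print(s['clock'],s['qpos'],s['position'],s['ee_rot'],s['ft_force'])
save('wrist','w2.png',1.4)
import json;m=imaging.camera_model('wrist');print(m);k=[.475,-.04,.135];c=np.array(m['R'])@k+m['t'];p=np.array(m['mtx'])@c;print(p[:2]/p[2])
E
```

```text
0.15 [ 6.83197223e+01  2.01175143e+01  9.46675491e+01 -2.12590211e-03
  6.52648857e+01 -4.84735220e+00] [0.15916427 0.52620971 0.23088602] [[-2.90741507e-04  2.89566880e-01  9.57157739e-01]
 [-8.22555570e-04  9.57157386e-01 -2.89567023e-01]
 [-9.99999619e-01 -8.71504582e-04 -4.01005306e-05]] [0.06804267 0.12942536 0.13662163]
{'mtx': array([[296.16738454,   0.        , 255.05942585],
       [  0.        , 296.16738454, 188.99807155],
       [  0.        ,   0.        ,   1.        ]]), 'R': array([[ 2.89639793e-01,  9.57135707e-01, -1.69218226e-04],
       [ 9.05406576e-01, -2.73928645e-01,  3.24348625e-01],
       [ 3.10399296e-01, -9.40974797e-02, -9.45937599e-01]]), 't': array([-0.55028869, -0.04172726,  0.38089791])}
[-75.24935964 513.49703037]
```

View pics/w2.png

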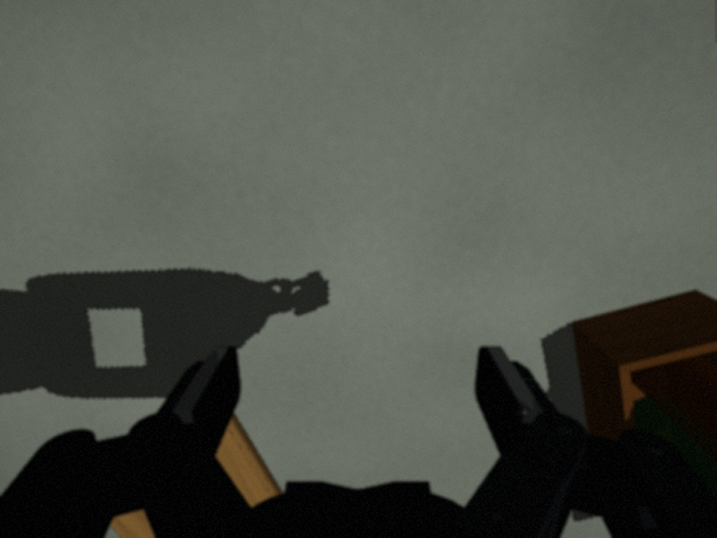

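The wrist view shows shelf only, since the moves were refused. All fields of each row seem to be required.

Emit:
drive_tool:
  targets:
    - {"tx": 0, "ty": -37.5, "tz": 39, "twist": 0, "gripper": 1}
    - {"tx": 0, "ty": -37.5, "tz": 39, "twist": 0, "gripper": 1}
    - {"tx": 0, "ty": -37.5, "tz": 39, "twist": 0, "gripper": 1}
    - {"tx": 0, "ty": -37.5, "tz": 39, "twist": 0, "gripper": 1}
    - {"tx": 0, "ty": -37.5, "tz": 39, "twist": 0, "gripper": 1}

```text
clock: 0.82
position: [0.2921, 0.2889, 0.2314]
ee_rot: [[0.0, 0.289, 0.957], [0.0, 0.957, -0.289], [-1.0, 0.0, 0.0]]
ft_force: [0.2, 0.4, 1.3]
width: 0.0855
```

Emit:
drive_tool:
  targets:
    - {"tx": 0, "ty": -37.5, "tz": 39, "twist": 0, "gripper": 1}
    - {"tx": 0, "ty": -37.5, "tz": 39, "twist": 0, "gripper": 1}
    - {"tx": 0, "ty": -37.5, "tz": 39, "twist": 0, "gripper": 1}
    - {"tx": 0, "ty": -37.5, "tz": 39, "twist": 0, "gripper": 1}
    - {"tx": 0, "ty": -37.5, "tz": 39, "twist": 0, "gripper": 1}

```text
clock: 1.45
position: [0.4246, 0.0528, 0.2314]
ee_rot: [[0.0, 0.29, 0.957], [0.0, 0.957, -0.29], [-1.0, 0.0, 0.0]]
ft_force: [1.8, 0.2, 0.8]
width: 0.0853
```

Emit:
drive_tool:
  targets:
    - {"tx": 0, "ty": 0, "tz": 0, "twist": -10, "gripper": 1}
    - {"tx": 0, "ty": 0, "tz": 0, "twist": -10, "gripper": 1}
    - {"tx": 0, "ty": 0, "tz": 0, "twist": -10, "gripper": 1}
    - {"tx": 0, "ty": 0, "tz": 0, "twist": 0, "gripper": 1}

```text
clock: 1.95
position: [0.4239, 0.0545, 0.2312]
ee_rot: [[-0.0, -0.227, 0.974], [-0.0, 0.974, 0.227], [-1.0, 0.0, -0.0]]
ft_force: [0.3, -0.0, 0.4]
width: 0.0854
```

```bash
python3 - <<'E'
from h import *
s=sensors.get_state(); print(s['clock'],s['qpos'],s['position'],s['ee_rot'],s['ft_force'])
m=imaging.camera_model('wrist');k=[.475,-.04,.135];c=np.array(m['R'])@k+m['t'];p=np.array(m['mtx'])@c;print(p[:2]/p[2])
np.savez('w3.npz',**m)
save('wrist','w3.png',1.4)
E
```

```text
1.95 [ 1.08468915e+00  7.13196280e+00  1.11592681e+02 -2.14304863e-03
  6.12849480e+01 -1.02009540e+02] [0.42386386 0.05452494 0.23123125] [[-1.66751479e-04 -2.26570706e-01  9.73994706e-01]
 [-3.59664963e-05  9.73994720e-01  2.26570704e-01]
 [-9.99999985e-01  2.74982283e-06 -1.70564014e-04]] [ 0.32366376 -0.01424852  0.36643998]
[137.30468135 221.13683505]
```

View pics/w3.png

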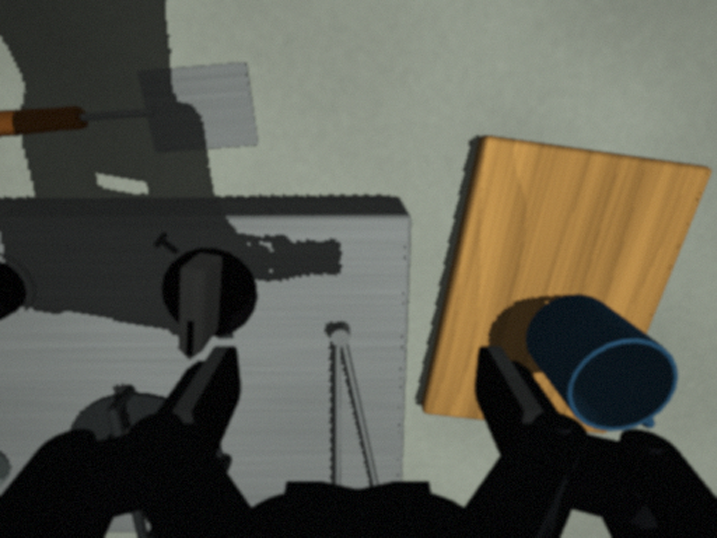

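The wrist view shows the knob: flange centre near (210,292), bar nose (dark line) near (190,357) and blunt end near (195,252), with the T mark at (165,242) and the tongs at (338,330) downwards. Nothing is near the knob.

```bash
python3 - <<'E'
from h import *
m=dict(np.load('w3.npz'))
f=cv2.imread('pics/raw_w3.png'); c=f[165:270,100:200]; cv2.imwrite('pics/c3.png',cv2.resize(c,None,fx=6,fy=6,interpolation=cv2.INTER_CUBIC)*1)
b=cv2.convertScaleAbs(cv2.resize(c,None,fx=5.5,fy=5.5,interpolation=cv2.INTER_CUBIC),alpha=2); cv2.imwrite('pics/c3.png',b)
for n,p,z in [('flange',(210,292),.114),('nose',(190,357),.144)]: print(n,ray(m,np.array(p)/1.4,z))
g=f.max(2); k=(g<22).astype(np.uint8); n,l,st,ce=cv2.connectedComponentsWithStats(k[:, :])
for i in range(1,n):
    if st[i,4]>200: print(st[i],ce[i])
E
```

```text
flange [ 0.47079248 -0.03627702  0.114     ]
nose [ 0.50348013 -0.03517186  0.144     ]
[ 116  177   66   63 1686] [154.35527877 206.36773428]
[  0 189  19  38 515] [  7.10873786 207.05048544]
[    0   249   512   135 31218] [252.64091229 342.93167403]
```

View pics/c3.png

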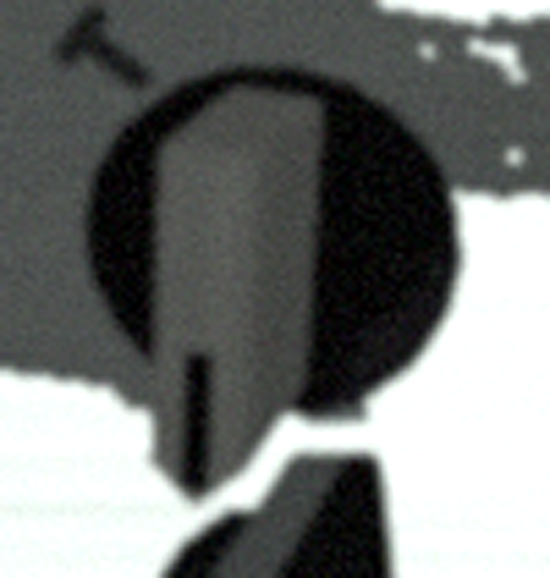

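The crop shows the bar with its dark line from (200,355) to the nose tip (195,490), flange x 88–460 and y 68–415.

```bash
python3 - <<'E'
from h import *
m=dict(np.load('w3.npz'))
P=lambda x,y,z:ray(m,(100+x/5.5-.4,165+y/5.5-.4),z)[:2]
a,n=P(200,357,.144),P(196,492,.144); d=n-a; print(a,n,np.linalg.norm(d),np.degrees(np.arctan2(d[1],d[0])))
u=np.array([np.cos(np.radians(13.1)),np.sin(np.radians(13.1))]); print('axis',n-.031*u)
for q in[(88,225),(460,245),(260,68)]: print(P(*q,.114))
print('left top edge',P(158,150,.144),P(155,455,.144))
E
```

```text
[ 0.478206   -0.03745596] [ 0.50261186 -0.03568048] 0.024470362622431397 4.160820096410057
axis [ 0.47241861 -0.04270667]
[ 0.47502947 -0.06833739]
[ 0.46422965 -0.00544746]
[ 0.44014327 -0.04264644]
left top edge [ 0.44511978 -0.04700318] [ 0.49730097 -0.04274157]
```

Emit:
drive_tool:
  targets:
    - {"tx": 0, "ty": 0, "tz": 0, "twist": 8.5, "gripper": 1}
    - {"tx": 0, "ty": -48, "tz": 20, "twist": 0, "gripper": 1}
    - {"tx": 0, "ty": -47.5, "tz": 20, "twist": 0, "gripper": 1}
    - {"tx": 40, "ty": 0, "tz": 0, "twist": 0, "gripper": 1}
    - {"tx": 0, "ty": 0, "tz": 0, "twist": 0, "gripper": 1}

```text
clock: 2.62
position: [0.4701, -0.0374, 0.1894]
ee_rot: [[-0.005, -0.078, 0.997], [0.001, 0.997, 0.078], [-1.0, 0.001, -0.005]]
ft_force: [-0.4, 0.0, 0.1]
width: 0.0854
```

```bash
python3 - <<'E'
from h import *
s=sensors.get_state(); print(s['clock'],s['qpos'],s['position'],s['ee_rot'][:,1])
m=imaging.camera_model('wrist');np.savez('w4.npz',**m)
save('wrist','w4.png',2,(100,180,410,384))
f=cv2.imread('pics/w4.png');cv2.imwrite('pics/w4.png',cv2.convertScaleAbs(f,alpha=2))
E
```

```text
2.625 [-1.02026628e+01  1.51532867e+01  1.08204487e+02  3.53904625e-03
  5.69342738e+01 -1.04652479e+02] [ 0.47014323 -0.03735364  0.18943414] [-0.07754881  0.99698766  0.00133927]
```

View pics/w4.png

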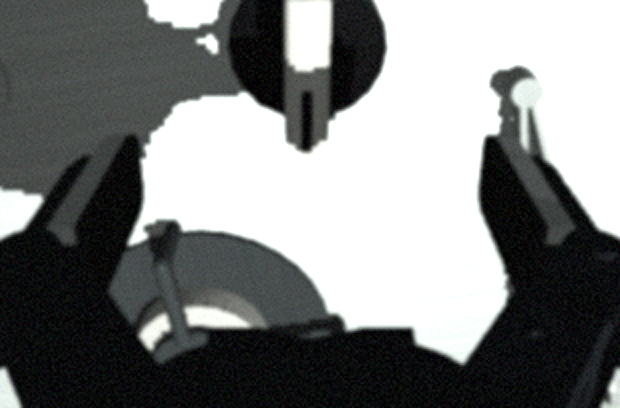

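The view shows the bar exactly upright between the fingers: dark line at x≈307 against a finger midpoint of 310, nose tip at (306,150), flange x 229–386. The yaw is right.

```bash
python3 - <<'E'
from h import *
m=dict(np.load('w4.npz'))
P=lambda x,y,z:ray(m,(100+x/2-.25,180+y/2-.25),z)[:2]
a,n=P(307,93,.144),P(306,150,.144); d=n-a; print(a,n,np.linalg.norm(d),np.degrees(np.arctan2(d[1],d[0])))
u=np.array([np.cos(np.radians(4.5)),np.sin(np.radians(4.5))]); print('axis',n-.031*u)
for q in[(229,42),(386,42)]: print(P(*q,.114))
E
```

```text
[ 0.4783178  -0.03727724] [ 0.50110483 -0.03591537] 0.02282769267335354 3.420208074797839
axis [ 0.47020039 -0.0383476 ]
[ 0.47304087 -0.06868066]
[ 0.46827435 -0.00688096]
```

Emit:
drive_tool:
  targets:
    - {"tx": 25, "ty": 0, "tz": 0, "twist": 0, "gripper": 1}
    - {"tx": 25, "ty": -0.5, "tz": 0.5, "twist": 0, "gripper": 1}
    - {"tx": 20, "ty": 0, "tz": 0, "twist": 0, "gripper": 0.4}
    - {"tx": 0, "ty": 0, "tz": 0, "twist": 0, "gripper": 0.3}
    - {"tx": 0, "ty": 0, "tz": 0, "twist": 0, "gripper": 0}

```text
clock: 3.3
position: [0.4729, -0.0377, 0.1228]
ee_rot: [[0.002, -0.081, 0.997], [-0.0, 0.997, 0.081], [-1.0, -0.001, 0.002]]
ft_force: [-0.2, -0.1, -0.4]
width: 0.0321
```

Emit:
drive_tool:
  targets:
    - {"tx": 0, "ty": 0, "tz": 0, "twist": 0, "gripper": 0}
    - {"tx": 0, "ty": 0, "tz": 0, "twist": 0, "gripper": 0}
    - {"tx": 0, "ty": 0, "tz": 0, "twist": 0, "gripper": 0}

```text
clock: 3.68
position: [0.4728, -0.0381, 0.1219]
ee_rot: [[0.002, -0.081, 0.997], [-0.001, 0.997, 0.081], [-1.0, -0.001, 0.002]]
ft_force: [1.9, -3.1, 3.2]
width: 0.0144
```

Emit:
drive_tool:
  targets:
    - {"tx": 0, "ty": 0, "tz": 0, "twist": 7, "gripper": 0}
    - {"tx": 0, "ty": 0, "tz": 0, "twist": 7, "gripper": 0}
    - {"tx": 0, "ty": 0, "tz": 0, "twist": 0, "gripper": 0}

```text
clock: 4.05
position: [0.4728, -0.038, 0.1217]
ee_rot: [[0.002, 0.162, 0.987], [-0.0, 0.987, -0.162], [-1.0, -0.0, 0.002]]
ft_force: [2.3, -2.3, 3.1]
width: 0.0147
```

Emit:
drive_tool:
  targets:
    - {"tx": 3, "ty": 0, "tz": 0, "twist": 0, "gripper": 0}
    - {"tx": 0, "ty": 0, "tz": 0, "twist": 0, "gripper": 0}

```text
clock: 4.3
position: [0.4727, -0.038, 0.1197]
ee_rot: [[0.002, 0.159, 0.987], [-0.0, 0.987, -0.159], [-1.0, -0.0, 0.002]]
ft_force: [-5.6, -2.2, 24.6]
width: 0.0145
```

Emit:
drive_tool:
  targets:
    - {"tx": 0, "ty": 0, "tz": 0, "twist": 4, "gripper": 0}
    - {"tx": 0, "ty": 0, "tz": 0, "twist": 4, "gripper": 0}
    - {"tx": 0, "ty": 0, "tz": 0, "twist": 0, "gripper": 0}

```text
clock: 4.68
position: [0.4727, -0.0378, 0.1197]
ee_rot: [[0.002, 0.296, 0.955], [-0.0, 0.955, -0.296], [-1.0, 0.0, 0.002]]
ft_force: [-5.2, -0.8, 26.2]
width: 0.0144
```

Emit:
drive_tool:
  targets:
    - {"tx": 0, "ty": 0, "tz": 0, "twist": 3, "gripper": 0}
    - {"tx": 0, "ty": 0, "tz": 0, "twist": 3, "gripper": 0}
    - {"tx": 0, "ty": 0, "tz": 0, "twist": 0, "gripper": 0}

```text
clock: 5.05
position: [0.4728, -0.0381, 0.1195]
ee_rot: [[0.002, 0.394, 0.919], [-0.001, 0.919, -0.394], [-1.0, 0.0, 0.002]]
ft_force: [-4.2, -2.8, 21.8]
width: 0.0146
```

Emit:
drive_tool:
  targets:
    - {"tx": 0, "ty": 0, "tz": 0, "twist": 3, "gripper": 0}
    - {"tx": 0, "ty": 0, "tz": 0, "twist": 3, "gripper": 0}
    - {"tx": 0, "ty": 0, "tz": 0, "twist": 0, "gripper": 0}

```text
clock: 5.42
position: [0.4729, -0.0381, 0.1187]
ee_rot: [[0.002, 0.488, 0.873], [-0.001, 0.873, -0.488], [-1.0, 0.0, 0.002]]
ft_force: [4.4, -4.4, 4.0]
width: 0.0148
```

Emit:
drive_tool:
  targets:
    - {"tx": 1, "ty": 0, "tz": 0, "twist": 3, "gripper": 0}
    - {"tx": 0, "ty": 0, "tz": 0, "twist": 2, "gripper": 0}
    - {"tx": 0, "ty": 0, "tz": 0, "twist": 0, "gripper": 0}

```text
clock: 5.8
position: [0.4729, -0.0381, 0.1177]
ee_rot: [[0.002, 0.562, 0.827], [-0.001, 0.827, -0.562], [-1.0, 0.001, 0.002]]
ft_force: [3.7, -3.5, 4.5]
width: 0.0147
```

The force fell from about 22 N to 4 N and the tool is going down freely, so this is the gate. Pushing in fully.

Emit:
drive_tool:
  targets:
    - {"tx": 3, "ty": 0, "tz": 0, "twist": 0, "gripper": 0}
    - {"tx": 3, "ty": 0, "tz": 0, "twist": 0, "gripper": 0}
    - {"tx": 2, "ty": 0, "tz": 0, "twist": 0, "gripper": 0}
    - {"tx": 0, "ty": 0, "tz": 0, "twist": 0, "gripper": 0}

```text
clock: 6.3
position: [0.473, -0.0381, 0.1106]
ee_rot: [[0.002, 0.561, 0.827], [-0.001, 0.827, -0.561], [-1.0, 0.001, 0.002]]
ft_force: [-1.1, -2.2, 19.5]
width: 0.0146
```

Emit:
drive_tool:
  targets:
    - {"tx": 1.5, "ty": 0, "tz": 0, "twist": 0, "gripper": 0}
    - {"tx": 0, "ty": 0, "tz": 0, "twist": 0, "gripper": 0}

```text
clock: 6.55
position: [0.4733, -0.0382, 0.1103]
ee_rot: [[0.003, 0.561, 0.828], [-0.001, 0.828, -0.561], [-1.0, 0.001, 0.003]]
ft_force: [-7.2, -2.0, 38.1]
width: 0.0144
```

Emit:
drive_tool:
  targets:
    - {"tx": -0.5, "ty": 0, "tz": 0, "twist": 5, "gripper": 0}
    - {"tx": 0, "ty": 0, "tz": 0, "twist": 7, "gripper": 0}
    - {"tx": 0, "ty": 0, "tz": 0, "twist": 7, "gripper": 0}
    - {"tx": 0, "ty": 0, "tz": 0, "twist": 0, "gripper": 0}

```text
clock: 7.05
position: [0.4732, -0.038, 0.1104]
ee_rot: [[0.003, 0.801, 0.598], [-0.001, 0.598, -0.801], [-1.0, 0.002, 0.002]]
ft_force: [-4.3, -1.8, 31.5]
width: 0.0147
```

```bash
python3 - <<'E'
from h import *
s=sensors.get_state(); print(s['clock'],s['qpos'],s['position'],s['ft_force'],s['torque'],s['width'])
E
```

```text
7.05 [-1.02100826e+01  2.23978732e+01  1.11711864e+02 -7.65650011e-03
  4.57279929e+01 -4.69492596e+01] [ 0.47320097 -0.03800582  0.11039226] [-4.29713048 -1.83521825 31.46605857] [-0.37333599  1.00803054 -0.04939522] 0.014729950925277263
```

Emit:
drive_tool:
  targets:
    - {"tx": 0, "ty": 0, "tz": 0, "twist": 8, "gripper": 0}
    - {"tx": 0, "ty": 0, "tz": 0, "twist": 8, "gripper": 0}
    - {"tx": 0, "ty": 0, "tz": 0, "twist": 8, "gripper": 0}
    - {"tx": 0, "ty": 0, "tz": 0, "twist": 8, "gripper": 0}
    - {"tx": 0, "ty": 0, "tz": 0, "twist": 8, "gripper": 0}

```text
clock: 7.68
position: [0.4735, -0.0378, 0.1104]
ee_rot: [[0.003, 0.998, -0.06], [-0.0, -0.06, -0.998], [-1.0, 0.003, 0.0]]
ft_force: [-2.7, 0.8, 30.2]
width: 0.0148
```

Emit:
drive_tool:
  targets:
    - {"tx": 0, "ty": 0, "tz": 0, "twist": 8, "gripper": 0}
    - {"tx": 0, "ty": 0, "tz": 0, "twist": 8, "gripper": 0}
    - {"tx": 0, "ty": 0, "tz": 0, "twist": 6, "gripper": 0}
    - {"tx": 0, "ty": 0, "tz": 0, "twist": 0, "gripper": 0}

```text
clock: 8.18
position: [0.4737, -0.0378, 0.1104]
ee_rot: [[0.004, 0.904, -0.427], [-0.0, -0.427, -0.904], [-1.0, 0.004, -0.002]]
ft_force: [-1.9, 0.8, 29.8]
width: 0.0142
```

```bash
python3 - <<'E'
from h import *
s=sensors.get_state(); print(s['clock'],s['qpos'][5],s['position'],s['ft_force'],s['torque'],s['width'],np.degrees(np.arctan2(s['ee_rot'][1,1],s['ee_rot'][0,1])))
E
```

```text
8.175 15.035249821327735 [ 0.47367225 -0.03775731  0.11043535] [-1.93149194  0.84456572 29.81574225] [ 0.28402315  0.50542576 -0.05661634] 0.01416003195822305 -25.259910084823535
```

Emit:
drive_tool:
  targets:
    - {"tx": 0, "ty": 0, "tz": 0, "twist": 2.5, "gripper": 0}
    - {"tx": 0, "ty": 0, "tz": 0, "twist": 2, "gripper": 0}
    - {"tx": 0, "ty": 0, "tz": 0, "twist": 0, "gripper": 0}
    - {"tx": 0, "ty": 0, "tz": 0, "twist": 0, "gripper": 0}

```text
clock: 8.68
position: [0.4737, -0.0378, 0.1104]
ee_rot: [[0.004, 0.869, -0.494], [-0.0, -0.494, -0.869], [-1.0, 0.004, -0.002]]
ft_force: [-1.8, 1.4, 29.2]
width: 0.0145
```

```bash
cat > st.py <<'E'
from h import *
s=sensors.get_state(); print(s['clock'],s['qpos'][5],s['position'],s['ft_force'],s['torque'],s['width'],np.degrees(np.arctan2(s['ee_rot'][1,1],s['ee_rot'][0,1])))
E
python3 st.py
```

```text
8.675 19.420468775446803 [ 0.4736906  -0.03777232  0.11041775] [-1.80198885  1.44084287 29.20092594] [0.31943813 0.4658123  0.32493405] 0.01448842341883058 -29.62751423696642
```

Emit:
drive_tool:
  targets:
    - {"tx": 0, "ty": 0, "tz": 0, "twist": 2.5, "gripper": 0}
    - {"tx": 0, "ty": 0, "tz": 0, "twist": 0, "gripper": 0}

```text
clock: 8.93
position: [0.4738, -0.0378, 0.1104]
ee_rot: [[0.004, 0.847, -0.531], [-0.001, -0.531, -0.847], [-1.0, 0.004, -0.002]]
ft_force: [-1.0, 1.4, 29.1]
width: 0.0145
```

```bash
python3 st.py
```

```text
8.925 21.895827578830815 [ 0.47379136 -0.03776316  0.11043616] [-0.99507068  1.36806463 29.10902373] [0.46428536 0.33039587 1.13887474] 0.014468775501785583 -32.06743755902888
```

The moment about the axis rose to 1.1 Nm, so the knob is at the end stop. Easing off, rising, then releasing.

Emit:
drive_tool:
  targets:
    - {"tx": -4, "ty": 0, "tz": 0, "twist": -1.5, "gripper": 0}
    - {"tx": -4, "ty": 0, "tz": 0, "twist": 0, "gripper": 0}
    - {"tx": -4, "ty": 0, "tz": 0, "twist": 0, "gripper": 0}
    - {"tx": -1, "ty": 0, "tz": 0, "twist": 0, "gripper": 0}
    - {"tx": 0, "ty": 0, "tz": 0, "twist": 0, "gripper": 0}

```text
clock: 9.55
position: [0.4734, -0.0377, 0.1219]
ee_rot: [[0.003, 0.861, -0.509], [-0.0, -0.509, -0.861], [-1.0, 0.003, -0.001]]
ft_force: [7.4, 0.4, 2.4]
width: 0.0148
```

```bash
python3 st.py
```

```text
9.55 20.39270947864058 [ 0.47344389 -0.03774526  0.12185256] [7.37975068 0.40892189 2.39268328] [ 0.05241291 -1.15750175  0.68372947] 0.014772350783187107 -30.58760486622138
```

Still against the stop (0.68 Nm) and out. Opening and rising.

Emit:
drive_tool:
  targets:
    - {"tx": 0, "ty": 0, "tz": 0, "twist": 0, "gripper": 0.5}
    - {"tx": 0, "ty": 0, "tz": 0, "twist": 0, "gripper": 0.5}
    - {"tx": 0, "ty": 0, "tz": 0, "twist": 0, "gripper": 0.5}
    - {"tx": -30, "ty": 0, "tz": 0, "twist": 0, "gripper": 0.5}
    - {"tx": -50, "ty": 0, "tz": 0, "twist": 0, "gripper": 0.5}

```text
clock: 10.18
position: [0.471, -0.0376, 0.201]
ee_rot: [[-0.004, 0.859, -0.512], [0.001, -0.512, -0.859], [-1.0, -0.004, 0.001]]
ft_force: [0.1, 0.2, 0.2]
width: 0.0426
```

Emit:
drive_tool:
  targets:
    - {"tx": -30, "ty": 0, "tz": -40, "twist": 0, "gripper": 0.5}
    - {"tx": 0, "ty": 0, "tz": -60, "twist": 0, "gripper": 0.5}
    - {"tx": 0, "ty": 0, "tz": -60, "twist": 0, "gripper": 0.5}
    - {"tx": 0, "ty": 0, "tz": 0, "twist": 0, "gripper": 0.5}
    - {"tx": 0, "ty": 0, "tz": 0, "twist": 0, "gripper": 0.5}

```text
clock: 10.8
position: [0.5535, 0.0993, 0.2308]
ee_rot: [[-0.001, 0.859, -0.512], [-0.0, -0.512, -0.859], [-1.0, -0.001, 0.001]]
ft_force: [-1.4, -0.9, 0.1]
width: 0.0425
```

```bash
python3 st.py; python3 - <<'E'
from h import *
m=imaging.camera_model('wrist');np.savez('w5.npz',**m)
c=np.array(m['R'])@[.472,-.038,.144]+m['t'];p=np.array(m['mtx'])@c;print(p[:2]/p[2])
imgs=[imaging.grab_frame(x)[:,:,::-1] for x in('top','wrist')]
t=cv2.resize(imgs[0][110:260,230:430],None,fx=2,fy=2,interpolation=cv2.INTER_CUBIC)
w=cv2.resize(imgs[1],(400,300)); cv2.imwrite('pics/raw_w5.png',imgs[1]); cv2.imwrite('pics/raw_t5.png',imgs[0])
cv2.imwrite('pics/f5.png',cv2.convertScaleAbs(np.hstack([t,w]),alpha=1.6))
E
```

```text
10.8 36.22789336526623 [0.55354288 0.09925724 0.23080541] [-1.43706713 -0.92909288  0.07411952] [0.02976546 0.01388687 0.00854847] 0.042493675507193365 -30.795637387057226
[255.93670854 345.1681376 ]
```

View pics/f5.png

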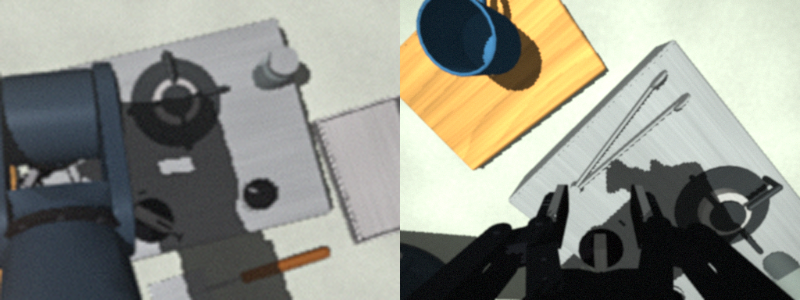

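The top crop is half hidden by the arm, and in the wrist view the fingers cover the knob at about (600,250). Tongs, dial and shaker look undisturbed. I'll move for a clearer view.

Emit:
drive_tool:
  targets:
    - {"tx": -10, "ty": 0, "tz": 50, "twist": 0, "gripper": 0.5}
    - {"tx": 0, "ty": 0, "tz": 55, "twist": 0, "gripper": 0.5}
    - {"tx": 0, "ty": 0, "tz": 55, "twist": 0, "gripper": 0.5}
    - {"tx": 0, "ty": 0, "tz": 55, "twist": 0, "gripper": 0.5}
    - {"tx": 0, "ty": 0, "tz": 20, "twist": 0, "gripper": 0.5}

```text
clock: 11.52
position: [0.4316, -0.1047, 0.2416]
ee_rot: [[0.0, 0.857, -0.516], [-0.0, -0.516, -0.857], [-1.0, 0.0, 0.0]]
ft_force: [1.4, 0.3, 0.4]
width: 0.0425
```

Emit:
drive_tool:
  targets:
    - {"tx": 0, "ty": 0, "tz": 0, "twist": 0, "gripper": 0.5}
    - {"tx": 0, "ty": 0, "tz": 0, "twist": 0, "gripper": 0.5}

```text
clock: 11.78
position: [0.4337, -0.1021, 0.2414]
ee_rot: [[0.0, 0.858, -0.513], [0.0, -0.513, -0.858], [-1.0, 0.0, -0.0]]
ft_force: [1.0, 0.5, 0.6]
width: 0.0424
```

```bash
python3 st.py; python3 - <<'E'
from h import *
m=imaging.camera_model('wrist');np.savez('w6.npz',**m)
c=np.array(m['R'])@[.472,-.038,.144]+m['t'];p=np.array(m['mtx'])@c;p=p[:2]/p[2];print(p)
f=imaging.grab_frame('wrist')[:,:,::-1]; s=imaging.grab_frame('scene')[:,:,::-1]
x,y=max(int(p[0])-75,0),max(min(int(p[1])-75,234),0);print(x,y)
w=cv2.resize(f[y:y+150,x:x+150],None,fx=3.2,fy=3.2,interpolation=cv2.INTER_CUBIC)
s=cv2.resize(s[140:300,80:330],(480*250//480+0,480*160//480)) if 0 else cv2.resize(s[140:290,150:250],(320,480))
cv2.imwrite('pics/raw_w6.png',f);cv2.imwrite('pics/f6.png',cv2.convertScaleAbs(np.hstack([w,s]),alpha=1.8))
E
```

```text
11.775 11.623923497538435 [ 0.43370051 -0.10207836  0.24142236] [1.04541296 0.47372385 0.63687008] [-0.03843445 -0.02920592 -0.00157422] 0.04243407345637413 -30.868103323682984
[255.64752212 100.29928163]
180 25
```

View pics/f6.png

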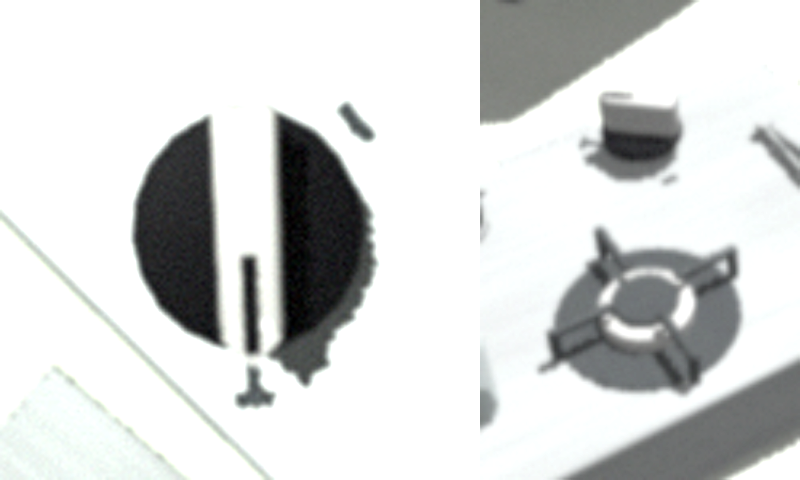

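The wrist crop shows the nose at (253,352) pointing straight at the T mark (255,385), with the off mark at (357,122). The scene crop shows the knob standing out above the case. Handing in.

```bash
python3 - <<'E'
from h import *
m=dict(np.load('w6.npz'))
P=lambda x,y,z:ray(m,(180+x/3.2-.35,25+y/3.2-.35),z)[:2]
a,n=P(250,258,.144),P(254,352,.144);d=n-a;print(a,n,np.linalg.norm(d),np.degrees(np.arctan2(d[1],d[0])),'expected',13.1-131.8, np.linalg.norm(n-[.472,-.038]))
print(order.finish_job())
E
```

```text
[ 0.47151641 -0.04205443] [ 0.46072627 -0.06220136] 0.02285444853451691 -118.172272646072 expected -118.70000000000002 0.026698371109830723
the job is handed in; nothing more can be done
None
```

The side burner is turned to full on and the job is handed in, at about 12 s on the robot's clock. It reported no verdict.

- **Finding the gate:** I gripped the bar and pressed lightly while turning clockwise. Off the gate it stopped hard at about 25 N. At roughly 0.7–0.8 rad the force dropped to 4 N and the knob began to go in.
- **Turning on:** I pushed the knob fully in, about 11.4 mm by the tool's height, against a firm stop. I then turned it under the plate until the moment rose to 1.1 Nm at the end stop. I let it rise back out while still gripped, then released it and moved the arm clear.

**Last checks:**
- The bar's nose points straight at the T mark, measured at −118.2° against −118.7° expected.
- The knob was back at its starting height when I released it.
- The tool touched nothing afterwards.
- In the views I took, the dial, tongs, trivet and shaker looked undisturbed. I judged these by eye and did not measure the dial's angle.

**Disagreements:**
- The knob's first measured angle was about 0.15 rad past off, before I touched it.
- The nose measured 27 mm from the axis instead of 31 mm. I put that down to a few millimetres of error in locating the axis and the nose tip.

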